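Sort lid knobs with a stepped slot gauge

TASK

Take the three lid knobs from the crate one at a time: with the knob upright, slide its neck gently into the mouth of the stepped slot gauge until it stops, draw it back out, and stand it upright in its tray before taking the next. A knob that goes through the wide part (go) and stops at the narrow part (no-go) is right and belongs in the green tray, one that will not enter the wide part is too thick and belongs in the red tray, and one that runs on through the narrow part to the slot's closed end is too thin and belongs in the yellow tray. Do not force a knob into the gauge, and leave the pot, mallet and rivet bowl alone.

Things in the scene. Friction and masses are not known exactly. Their poses are not given: they have to be found in the camera images.
- cell_1 (a point): Floor centre of one of the crate's three cells; one lid knob stands upright here at the start. Crate: fixed, open, wood, 206 x 74 mm outside, walls and dividers 5 mm, rims 28 mm above the bench; cells 62 mm along the row (x) by 64 mm. This floor lies 5 mm above the bench.
- cell_2 (a point): Floor centre of one of the crate's three cells; one lid knob stands upright here at the start. A knob is round about the vertical, 54 mm tall, about 90 g: brass foot 38 mm diameter, 0 to 8 mm up; brass neck 8 to 24 mm up, 11 to 20 mm thick (to be gauged, hidden in the crate); straight wooden grip with copper band, 32 mm diameter, 24 to 54 mm up.
- cell_3 (a point): Floor centre of one of the crate's three cells; one lid knob stands upright here at the start. Only the wooden grip stands above the crate's rims (29 to 59 mm above the bench), so it is gripped there. x along the row of cells, z up.
- gauge_step (a point): Point on the gauge's slot centre line where the wide part narrows, mid-plate (27 mm above the bench); x into the slot, z up. Along x: wide (go) part, 17.5 mm wide, green stripes, -35 to 0 mm; narrow (no-go) part, 13.5 mm wide, red stripes, 0 to 28 mm, closed there. A stopped knob's axis is at about -39 mm (too thick), -4 (right) or 22 (too thin).
- gauge: The slot gauge: fixed rigid steel plate 90 (x) x 94 mm, 24 to 30 mm above the bench, on two side rails 70 mm apart, open at both ends, so a knob's foot passes below the plate and its grip above. Origin on the bench, 27 mm below gauge_step, same axes. Slot mouth: the -x edge (x = -45 mm), with a 45 degree lead-in to x = -35 mm. Never press a knob on it with over 30 N.
- green_tray_floor (a point): open square tin tray, fixed, 86 mm outside, 80 mm inside, walls 3 mm thick and 18 mm high; this point is the centre of its inner floor (9 mm above the bench), axes along its sides, z up. Green: for right knobs.
- red_tray_floor (a point): open square tin tray, fixed, 86 mm outside, 80 mm inside, walls 3 mm thick and 18 mm high; this point is the centre of its inner floor (9 mm above the bench), axes along its sides, z up. Red: for knobs that are too thick.
- yellow_tray_floor (a point): open square tin tray, fixed, 86 mm outside, 80 mm inside, walls 3 mm thick and 18 mm high; this point is the centre of its inner floor (9 mm above the bench), axes along its sides, z up. Yellow: for knobs that are too thin.
- pot_center (a point): small open copper pot, 106 mm diameter, 74 mm high; centre half-way up. Bystander: leave it where it is.
- mallet_center (a point): wooden mallet lying on the bench, head 52 mm diameter and 90 mm long along its x, handle 190 mm along its +y; centre of the head. Bystander: leave it where it is.
- rivet_bowl_center (a point): shallow dark steel bowl of copper rivets, 96 mm diameter, 30 mm high; centre half-way up. Bystander: leave it where it is.
Not all that is in view belongs to the job. Leave any pink or purple look-alike of the gauge alone.

How it is judged:
On the way, in this order (a step that is already met when the one before it is completed fails the run):
1. a first knob, upright, has been slid into the gauge as far as its neck goes (((x of knob_a in the frame of gauge_step between 0.01 and 0.03 m and y of knob_a in the frame of gauge_step between -0.008 and 0.008 m and z of knob_a in the frame of gauge_step between -0.027 and -0.007 m) or (x of knob_b in the frame of gauge_step between -0.01 and 0.005 m and y of knob_b in the frame of gauge_step between -0.008 and 0.008 m and z of knob_b in the frame of gauge_step between -0.027 and -0.007 m and contact force between knob_b and gauge above 0.5 N) or (x of knob_c in the frame of gauge_step between -0.047 and -0.03 m and y of knob_c in the frame of gauge_step between -0.008 and 0.008 m and z of knob_c in the frame of gauge_step between -0.027 and -0.007 m and contact force between knob_c and gauge above 0.5 N))), for 0.05 s.
2. with one knob already standing in its right tray, a second knob has been slid into the gauge as far as it goes ((((x of knob_a in the frame of yellow_tray_floor between -0.03 and 0.03 m and y of knob_a in the frame of yellow_tray_floor between -0.03 and 0.03 m and z of knob_a in the frame of yellow_tray_floor between -0.004 and 0.006 m and angle between knob_a's own z axis and vertical below 0.15 rad and linear speed of knob_a below 0.02 m/s) and (x of knob_b in the frame of gauge_step between -0.01 and 0.005 m and y of knob_b in the frame of gauge_step between -0.008 and 0.008 m and z of knob_b in the frame of gauge_step between -0.027 and -0.007 m and contact force between knob_b and gauge above 0.5 N)) or ((x of knob_a in the frame of yellow_tray_floor between -0.03 and 0.03 m and y of knob_a in the frame of yellow_tray_floor between -0.03 and 0.03 m and z of knob_a in the frame of yellow_tray_floor between -0.004 and 0.006 m and angle between knob_a's own z axis and vertical below 0.15 rad and linear speed of knob_a below 0.02 m/s) and (x of knob_c in the frame of gauge_step between -0.047 and -0.03 m and y of knob_c in the frame of gauge_step between -0.008 and 0.008 m and z of knob_c in the frame of gauge_step between -0.027 and -0.007 m and contact force between knob_c and gauge above 0.5 N)) or ((x of knob_b in the frame of green_tray_floor between -0.03 and 0.03 m and y of knob_b in the frame of green_tray_floor between -0.03 and 0.03 m and z of knob_b in the frame of green_tray_floor between -0.004 and 0.006 m and angle between knob_b's own z axis and vertical below 0.15 rad and linear speed of knob_b below 0.02 m/s) and (x of knob_a in the frame of gauge_step between 0.01 and 0.03 m and y of knob_a in the frame of gauge_step between -0.008 and 0.008 m and z of knob_a in the frame of gauge_step between -0.027 and -0.007 m)) or ((x of knob_b in the frame of green_tray_floor between -0.03 and 0.03 m and y of knob_b in the frame of green_tray_floor between -0.03 and 0.03 m and z of knob_b in the frame of green_tray_floor between -0.004 and 0.006 m and angle between knob_b's own z axis and vertical below 0.15 rad and linear speed of knob_b below 0.02 m/s) and (x of knob_c in the frame of gauge_step between -0.047 and -0.03 m and y of knob_c in the frame of gauge_step between -0.008 and 0.008 m and z of knob_c in the frame of gauge_step between -0.027 and -0.007 m and contact force between knob_c and gauge above 0.5 N)) or ((x of knob_c in the frame of red_tray_floor between -0.03 and 0.03 m and y of knob_c in the frame of red_tray_floor between -0.03 and 0.03 m and z of knob_c in the frame of red_tray_floor between -0.004 and 0.006 m and angle between knob_c's own z axis and vertical below 0.15 rad and linear speed of knob_c below 0.02 m/s) and (x of knob_a in the frame of gauge_step between 0.01 and 0.03 m and y of knob_a in the frame of gauge_step between -0.008 and 0.008 m and z of knob_a in the frame of gauge_step between -0.027 and -0.007 m)) or ((x of knob_c in the frame of red_tray_floor between -0.03 and 0.03 m and y of knob_c in the frame of red_tray_floor between -0.03 and 0.03 m and z of knob_c in the frame of red_tray_floor between -0.004 and 0.006 m and angle between knob_c's own z axis and vertical below 0.15 rad and linear speed of knob_c below 0.02 m/s) and (x of knob_b in the frame of gauge_step between -0.01 and 0.005 m and y of knob_b in the frame of gauge_step between -0.008 and 0.008 m and z of knob_b in the frame of gauge_step between -0.027 and -0.007 m and contact force between knob_b and gauge above 0.5 N)))), for 0.05 s.
3. with two knobs standing in their right trays, the third has been slid into the gauge as far as it goes ((((x of knob_b in the frame of green_tray_floor between -0.03 and 0.03 m and y of knob_b in the frame of green_tray_floor between -0.03 and 0.03 m and z of knob_b in the frame of green_tray_floor between -0.004 and 0.006 m and angle between knob_b's own z axis and vertical below 0.15 rad and linear speed of knob_b below 0.02 m/s) and (x of knob_c in the frame of red_tray_floor between -0.03 and 0.03 m and y of knob_c in the frame of red_tray_floor between -0.03 and 0.03 m and z of knob_c in the frame of red_tray_floor between -0.004 and 0.006 m and angle between knob_c's own z axis and vertical below 0.15 rad and linear speed of knob_c below 0.02 m/s) and (x of knob_a in the frame of gauge_step between 0.01 and 0.03 m and y of knob_a in the frame of gauge_step between -0.008 and 0.008 m and z of knob_a in the frame of gauge_step between -0.027 and -0.007 m)) or ((x of knob_a in the frame of yellow_tray_floor between -0.03 and 0.03 m and y of knob_a in the frame of yellow_tray_floor between -0.03 and 0.03 m and z of knob_a in the frame of yellow_tray_floor between -0.004 and 0.006 m and angle between knob_a's own z axis and vertical below 0.15 rad and linear speed of knob_a below 0.02 m/s) and (x of knob_c in the frame of red_tray_floor between -0.03 and 0.03 m and y of knob_c in the frame of red_tray_floor between -0.03 and 0.03 m and z of knob_c in the frame of red_tray_floor between -0.004 and 0.006 m and angle between knob_c's own z axis and vertical below 0.15 rad and linear speed of knob_c below 0.02 m/s) and (x of knob_b in the frame of gauge_step between -0.01 and 0.005 m and y of knob_b in the frame of gauge_step between -0.008 and 0.008 m and z of knob_b in the frame of gauge_step between -0.027 and -0.007 m and contact force between knob_b and gauge above 0.5 N)) or ((x of knob_a in the frame of yellow_tray_floor between -0.03 and 0.03 m and y of knob_a in the frame of yellow_tray_floor between -0.03 and 0.03 m and z of knob_a in the frame of yellow_tray_floor between -0.004 and 0.006 m and angle between knob_a's own z axis and vertical below 0.15 rad and linear speed of knob_a below 0.02 m/s) and (x of knob_b in the frame of green_tray_floor between -0.03 and 0.03 m and y of knob_b in the frame of green_tray_floor between -0.03 and 0.03 m and z of knob_b in the frame of green_tray_floor between -0.004 and 0.006 m and angle between knob_b's own z axis and vertical below 0.15 rad and linear speed of knob_b below 0.02 m/s) and (x of knob_c in the frame of gauge_step between -0.047 and -0.03 m and y of knob_c in the frame of gauge_step between -0.008 and 0.008 m and z of knob_c in the frame of gauge_step between -0.027 and -0.007 m and contact force between knob_c and gauge above 0.5 N)))), for 0.05 s.
At the end, for the whole second after the job is handed in: Right knob in the green tray, too-thick one in the red, too-thin one in the yellow: each upright (within 0.15 rad), at rest, foot on the floor (within 6 mm), axis within 30 mm of the tray's centre along each side; pot, mallet and rivet bowl within 30 mm of their starts (x of knob_a in the frame of yellow_tray_floor between -0.03 and 0.03 m and y of knob_a in the frame of yellow_tray_floor between -0.03 and 0.03 m and z of knob_a in the frame of yellow_tray_floor between -0.004 and 0.006 m and angle between each of knob_a, knob_b, knob_c's own z axis and vertical below 0.15 rad and linear speed of each of knob_a, knob_b, knob_c below 0.02 m/s and x of knob_b in the frame of green_tray_floor between -0.03 and 0.03 m and y of knob_b in the frame of green_tray_floor between -0.03 and 0.03 m and z of knob_b in the frame of green_tray_floor between -0.004 and 0.006 m and x of knob_c in the frame of red_tray_floor between -0.03 and 0.03 m and y of knob_c in the frame of red_tray_floor between -0.03 and 0.03 m and z of knob_c in the frame of red_tray_floor between -0.004 and 0.006 m and distance of each of pot_center, mallet_center, rivet_bowl_center from where it was at the start of the episode below 0.03 m); the robot touches nothing.
It fails at once if a knob is forced into the gauge (more than 30 N) (contact force between any of knob_a, knob_b, knob_c and gauge above 30 N).
It fails at once if a bystander (pot, mallet, rivet bowl) is pushed more than 30 mm (distance of any of pot_center, mallet_center, rivet_bowl_center from where it was at the start of the episode above 0.03 m).
It also fails if it takes over 72 s, if anything falls off the work surface, if the arm or the gripper's body presses on something with over 40 N, if the wrist force passes 120 N, or if a joint passes its speed limit or range.

ROBOT

A 6-joint arm with a two-finger parallel gripper is mounted at the origin on the work surface. World frame = base frame: x ahead of the robot, y to its left, z up, the work surface at z = 0. Lengths are in m, angles in rad, forces in N, time in s.
With the tool pointing down it reaches from about 0.35 to 0.8 m from the base axis. Payload 7.3 kg.
Tool frame: the origin (TCP) lies between the finger pads; the fingertips stand 25 mm ahead of it and the grasp point (between the pads) lies 6 mm ahead of it (r.tip_extent is the distance from the TCP to the fingertips, in m); z points along the fingers, y is the direction in which the jaws open and shut (so a half turn about z gives the same grasp; the last joint's range is limited). The gripper opens to 85 mm and grips with 20 to 120 N. Pads are 22 mm wide; open, the fingers measure 114 mm over their backs; the gripper's body (76 mm by 85 mm) begins 54 mm behind the grasp point. The pads swing forward as they close: fully open they stand 13 mm farther back than shut.
Start: joints at [1.2, 0.342, 1.524, -0, 1.275, -0.146], TCP at [0.117, 0.512, 0.256] pointing down, gripper open.
Joint ranges: [-2.53, 2.53], [-0.77, 2.02], [0.04, 2.7], [-1, 4.14], [0.28, 2.66], [-3.11, 3.11]. Speed limits (rad/s): [2.57, 2.57, 3.14, 3.14, 3.14, 3.14].

INTERFACE

Orientations are given as a unit quaternion [x, y, z, w].
In Python, from workcell import r, command_gripper, optics gives the robot as it stands. The module is installed in compiled form; this text tells all that it offers. Calls block until the motion is done:
- r.reach(position, orientation): joint-space move of the TCP to a pose.
- r.move_straight(position, orientation=None, speed=0.15, max_force=None): straight line of the TCP; orientation=None keeps the orientation; speed is the mean speed in m/s. With max_force (N) it stops when the force on the tool has changed by that much, and returns True; else False.
- r.movej(angles): joint-space move.
- command_gripper(opening, force=None): finger opening in m; force is the grip in N (None keeps the last); returns when the fingers have stopped.
- r.hold(seconds).
- r.solve_ik(position, orientation): joint angles nearest the present ones, or None.
- r.read_state(): the state.
- optics.get_image(name): name is "scene" or "top"; returns (picture, depth): 384x512x3 uint8, red, green, blue; 384x512 float32, m along the optical axis (not along the pixel's ray), 0 where there is no reading.
- optics.camera_model(name): a dict with "K" (3x3 intrinsics, pixels), "R" (3x3) and "t" (3): a world point X has camera coordinates R X + t. Camera axes: x right, y down, z forward; pixel columns grow to the right and rows downward; lengths in m; the calibration is good to about 2 mm. A picture is of the moment at which its call begins. camera_model takes no time and is no camera call.
A pose or a line that the arm cannot do raises r.PlanningError and nothing moves.
- r.finish_job(): hands the job in, once; it reports no verdict.
The state is a dict: "time_s": time; "joint_positions": joint angles; "dq": joint speeds; "tau": joint torques, N m; "eef_pos": TCP position; "eef_rot": TCP orientation; "contact_force": force on the tool from outside, world axes, zero at the start; "torque": the same for the moment, N m; "grip_width": finger opening in m.
Only numpy, scipy, OpenCV 4.12 (cv2) and the standard library are available. Lean on these libraries where they do the work, as an engineer would, in place of code of your own. Each camera call takes 0.05 s, during which the arm holds its last target.

## Working session

There is one attempt and no reset: what is moved stays moved. The work goes in short steps, each a Python script; the robot and the scene stay as the last script left them, time stands still between calls to the robot, and variables do not carry over. Pictures are saved under pics/ and viewed, and the job is handed in when it is done.

```bash
mkdir -p pics; ls; python3 - <<'E'
from workcell import r, command_gripper, optics
import cv2,numpy as np
for n in ("scene","top"):
    im,d=optics.get_image(n)
    cv2.imwrite(f"pics/{n}0.png",im[:,:,::-1]); np.savez(f"{n}0.npz",im=im,d=d)
    m=optics.camera_model(n); print(n,m["K"],m["R"],m["t"], (d>0).mean())
s=r.read_state(); print(s["time_s"],s["eef_pos"],s["eef_rot"],s["grip_width"],r.tip_extent)
E
```

```text
pics
scene [[381.57434994   0.         254.58594409]
 [  0.         381.57434994 194.55217826]
 [  0.           0.           1.        ]] [[-0.64840255  0.76117995 -0.01338694]
 [ 0.62255143  0.52002834 -0.58480787]
 [-0.43818244 -0.38752497 -0.81106137]] [ 0.3978595  -0.20653034  1.46241004] 0.9961395263671875
top [[477.84231621   0.         247.22818597]
 [  0.         477.84231621 192.61062061]
 [  0.           0.           1.        ]] [[-0.01575166 -0.9998613  -0.00541023]
 [-0.99156432  0.01631672 -0.12858443]
 [ 0.12865487  0.00333917 -0.99168381]] [-0.08650276  0.50228979  1.2766299 ] 0.9960072835286459
0.1 [0.11688767 0.51149507 0.25569403] [ 1.12170895e-01  9.93688693e-01 -6.62366913e-04 -1.81465504e-04] 0.08546471106492694 0.025
```

View pics/top0.png

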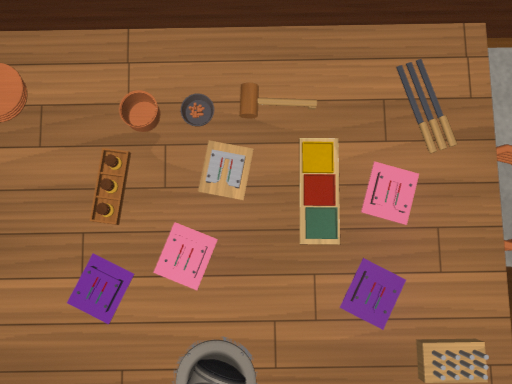

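View pics/scene0.png

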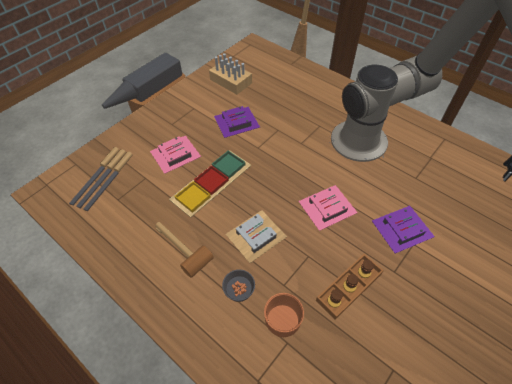

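The top view shows the crate with three knobs at about (110,187) and the steel gauge on a tan board at (226,170). The yellow, red and green trays run down column 320 at rows 157, 190 and 223. The pot is at (140,110), the bowl at (198,110) and the mallet at (249,100). The pink and purple plates are the decoys. I'll zoom in next.

```bash
python3 - <<'E'
import cv2,numpy as np
t=np.load("top0.npz")["im"][:,:,::-1]; s=np.load("scene0.npz")["im"][:,:,::-1]
a=cv2.resize(t[135:205,192:262],None,fx=8,fy=8,interpolation=cv2.INTER_CUBIC)
cv2.imwrite("pics/za.png",a)
b=cv2.resize(s[205:265,222:292],None,fx=8,fy=8,interpolation=cv2.INTER_CUBIC)
cv2.imwrite("pics/zb.png",b)
c=cv2.resize(t[140:235,80:140],None,fx=6,fy=6,interpolation=cv2.INTER_CUBIC)
d=cv2.resize(s[250:322,310:390],None,fx=5.5,fy=5.5,interpolation=cv2.INTER_CUBIC)
H=max(c.shape[0],d.shape[0]);p=lambda x:np.pad(x,((0,H-x.shape[0]),(0,0),(0,0)))
cv2.imwrite("pics/zc.png",np.hstack([p(c),p(d)]))
E
```

```text
(no output)
```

View pics/za.png

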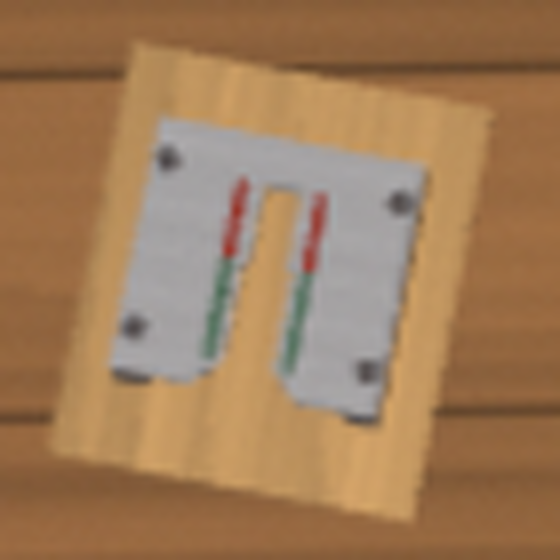

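View pics/zb.png

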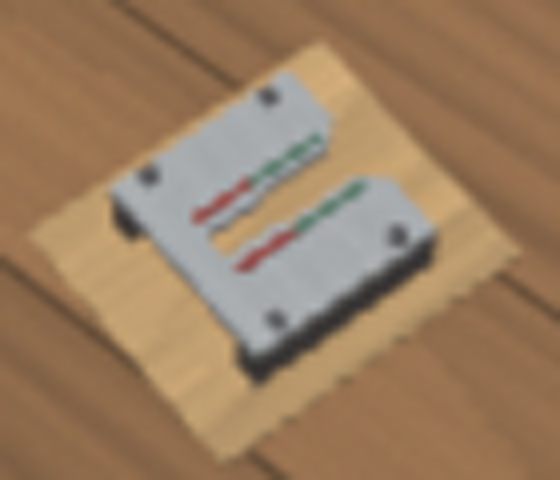

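View pics/zc.png

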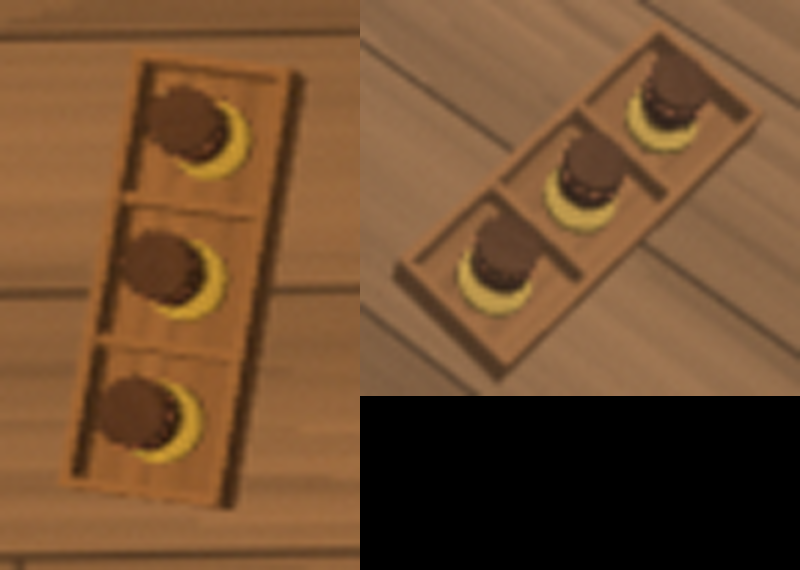

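Zoomed views: the gauge mouth faces the robot (bottom of the top view), with the red part and closed end away from it. The knobs' dark tops stand clear of the crate rims. Now I'll measure with masks and two-view triangulation.

```bash
cat > h.py <<'E'
import numpy as np, cv2
from workcell import r, command_gripper, optics
CM={n:optics.camera_model(n) for n in("top","scene")}
def cam(n):
    m=CM[n]; return np.array(m["K"]),np.array(m["R"]),np.array(m["t"])
def ray(n,uv,z):
    K,R,t=cam(n); C=-R.T@t; uv=np.atleast_2d(uv)
    d=(R.T@np.linalg.inv(K)@np.c_[uv,np.ones(len(uv))].T).T
    return C+d*((z-C[2])/d[:,2])[:,None]
def tri(a,b):
    P=[cam(n)[0]@np.c_[cam(n)[1],cam(n)[2]] for n in("top","scene")]
    X=cv2.triangulatePoints(P[0],P[1],np.atleast_2d(a).astype(float).T,np.atleast_2d(b).astype(float).T); return (X[:3]/X[3]).T
def proj(n,X):
    K,R,t=cam(n); p=(K@(R@np.atleast_2d(X).T+t[:,None])); return (p[:2]/p[2]).T
S=8
def up(im,x0,y0,x1,y1): return cv2.resize(im[y0:y1,x0:x1],None,fx=S,fy=S,interpolation=cv2.INTER_CUBIC)
def px(p,x0,y0): return (np.asarray(p,float)+.5)/S-.5+[x0,y0]
E
cat > m1.py <<'E'
from h import *
roi={"top":dict(g=(192,135,262,205),c=(85,140,140,235),t=(290,130,350,252)),"scene":dict(g=(222,205,292,265),c=(312,250,390,322),t=(165,145,260,220))}
out={}
dbg=[]
for n in roi:
    im=np.load(f"{n}0.npz")["im"]
    for k,b in roi[n].items():
        u=up(im,*b); hsv=cv2.cvtColor(u,cv2.COLOR_RGB2HSV); H,Sa,V=[hsv[:,:,i].astype(int) for i in range(3)]
        ov=u.copy()
        def comps(m,mn=150):
            m=cv2.morphologyEx(m.astype(np.uint8),cv2.MORPH_OPEN,np.ones((5,5)))
            N,L,st,ce=cv2.connectedComponentsWithStats(m)
            return [(st[i,4],ce[i],(L==i)) for i in range(1,N) if st[i,4]>mn]
        if k=="g":
            m=((Sa<60)&(V>100)); c=max(comps(m),key=lambda q:q[0]); ov[c[2]]=(0,0,255)
            pts=np.argwhere(np.logical_or.reduce([q[2] for q in comps(m)]))[:,::-1].astype(np.float32)
            rect=cv2.minAreaRect(pts); bx=cv2.boxPoints(rect); cv2.polylines(ov,[bx.astype(int)],True,(255,0,255),1)
            out[n,"plate"]=px(bx,*b[:2])
            for nm,mm in(("green",(H>50)&(H<95)&(Sa>60)),("red",((H<6)|(H>172))&(Sa>120)&(V>90))):
                cs=sorted(comps(mm,100),key=lambda q:-q[0])[:2]
                for q in cs: ov[q[2]]=(255,255,0)
                out[n,nm]=np.array([px(q[1],*b[:2]) for q in cs]); 
        if k=="c":
            m=V<105
            cs=[q for q in comps(m,600)]
            for i,q in enumerate(cs): ov[q[2]]=[(0,0,255),(0,255,0),(255,0,0)][i%3]
            br=(H>20)&(H<35)&(Sa>140)&(V>110)
            fs=sorted(comps(br,600),key=lambda q:-q[0])[:3]
            for q in fs: ov[q[2]]=(255,255,0)
            out[n,"foot"]=np.array([px(q[1],*b[:2]) for q in fs]); print(n,"dark",[(q[0],px(q[1],*b[:2]).round(1)) for q in cs])
        if k=="t":
            for nm,mm in(("tgreen",(H>60)&(H<95)&(Sa>80)),("tred",((H<5)|(H>174))&(Sa>150)),("tyellow",(H>20)&(H<32)&(Sa>200))):
                q=max(comps(mm,600),key=lambda q:q[0]); ov[q[2]]=(0,0,255)
                rect=cv2.minAreaRect(np.argwhere(q[2])[:,::-1].astype(np.float32)); out[n,nm]=px(cv2.boxPoints(rect),*b[:2]); out[n,nm+"c"]=px(q[1],*b[:2])
                cv2.polylines(ov,[cv2.boxPoints(rect).astype(int)],True,(255,255,255),1)
        cv2.imwrite(f"pics/ov_{n}_{k}.png",cv2.resize(ov,None,fx=min(1,580/ov.shape[0]),fy=min(1,580/ov.shape[0]))[:,:,::-1])
for k,v in out.items(): print(k,v.round(2).tolist())
np.save("out.npy",out,allow_pickle=True)
for c in("tgreenc","tredc","tyellowc"): print(c,tri(out["top",c],out["scene",c]).round(4),ray("top",out["top",c],.009).round(4))
print("cams",[(-cam(n)[1].T@cam(n)[2]).round(3) for n in roi])
E
python3 m1.py
python3 - <<'E'
import cv2,numpy as np
L=[cv2.imread(f"pics/ov_{n}_{k}.png") for k in "gc" for n in("top","scene")]
L=[cv2.resize(x,None,fx=290/x.shape[0],fy=290/x.shape[0]) for x in L]
L=[np.pad(x,((0,0),(0,max(0,390-x.shape[1])),(0,0)))[:,:390] for x in L]
cv2.imwrite("pics/ov1.png",np.vstack([np.hstack(L[:2]),np.hstack(L[2:])]))
E
```

```text
top dark [(np.int32(3318), array([112.7, 145.2])), (np.int32(11147), array([108.5, 160.5])), (np.int32(12351), array([123.7, 188.7])), (np.int32(11445), array([104.4, 184.3])), (np.int32(11687), array([100.2, 208.5])), (np.int32(3163), array([109.7, 232. ]))]
scene dark [(np.int32(10546), array([368.1, 266. ])), (np.int32(10146), array([352.7, 280.2])), (np.int32(10909), array([336.9, 294.9])), (np.int32(5142), array([325.9, 308.4]))]
('top', 'plate') [[204.89, 181.15], [211.01, 148.79], [244.94, 155.2], [238.83, 187.56]]
('top', 'green') []
('top', 'red') [[221.09, 161.0], [231.15, 162.28]]
('top', 'foot') []
('top', 'tgreen') [[306.06, 208.06], [336.06, 208.06], [336.06, 237.94], [306.06, 237.94]]
('top', 'tgreenc') [320.41, 223.8]
('top', 'tred') [[304.06, 180.06], [334.06, 180.06], [334.06, 204.69], [304.06, 204.69]]
('top', 'tredc') [319.8, 194.71]
('top', 'tyellow') [[301.81, 141.31], [333.06, 141.31], [333.06, 172.31], [301.81, 172.31]]
('top', 'tyellowc') [317.43, 156.84]
('scene', 'plate') [[234.62, 228.13], [260.66, 210.39], [276.61, 233.81], [250.57, 251.55]]
('scene', 'green') []
('scene', 'red') []
('scene', 'foot') []
('scene', 'tgreen') [[212.2, 163.5], [232.66, 147.89], [244.25, 163.09], [223.79, 178.7]]
('scene', 'tgreenc') [228.19, 164.34]
('scene', 'tred') [[193.43, 179.1], [213.99, 161.2], [229.0, 178.44], [208.44, 196.34]]
('scene', 'tredc') [211.23, 179.21]
('scene', 'tyellow') [[175.7, 196.95], [195.39, 181.25], [207.3, 196.18], [187.61, 211.88]]
('scene', 'tyellowc') [192.07, 196.75]
tgreenc [[ 0.4137 -0.2951  0.0123]] [[ 0.4136 -0.2953  0.009 ]]
tredc [[ 0.4966 -0.2988  0.0025]] [[ 0.4946 -0.2964  0.009 ]]
tyellowc [[ 0.6006 -0.2923  0.0138]] [[ 0.6021 -0.2936  0.009 ]]
cams [array([ 0.332, -0.099,  1.33 ]), array([1.027, 0.371, 1.071])]
```

View pics/ov1.png

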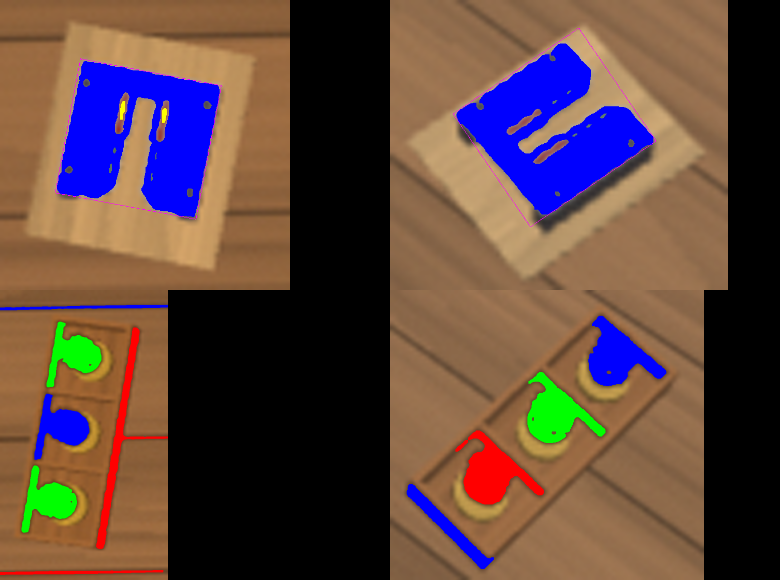

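The plate mask fits well in the top view. The knob masks merge with the crate shadows, so I'll separate the disc faces by colour and fit lines to the plate edges.

```bash
python3 - <<'E'
import numpy as np,cv2
for n,(x0,y0,x1,y1) in(("top",(92,178,122,194)),("scene",(340,270,366,292))):
    im=np.load(f"{n}0.npz")["im"]
    hsv=cv2.cvtColor(im,cv2.COLOR_RGB2HSV)
    print(n)
    for y in range(y0,y1): print(' '.join(f"{v:3d}" for v in im[y,x0:x1].astype(int).sum(1)//3), '|' , )
E
```

```text
top
108 108 109 106 106 104  93  46  46  69  97  93  75  82  78  82  91 102 102  98  96  98  99 100  95  92  92  96  96  97 |
108 108 108 108 108  99  81  46  49  65  85  70  61  62  62  64  67  73  81  97  98  99  99  96  96  90  92  97  97  97 |
107 106 107 108 106  99  79  45  49  58  63  62  58  59  61  62  64  57  53  74 107 113 102  98  94  93  93  95  98  96 |
107 105 105 105 102  98  68  45  48  55  60  58  59  60  59  60  62  61  55  48  69  97 119 101  96  93  93  96  98  97 |
103 103 104 103 103  95  59  44  49  57  58  59  61  61  60  61  60  60  57  43  40  75 127 118  99  94  94  97  97  98 |
102 100  99 102 101  92  56  49  63  56  59  60  62  59  60  62  62  59  59  51  48  51  99 127 116  82  93  96  98  99 |
 96  95  98 102 102  90  45  46  53  57  59  61  58  57  61  61  63  61  58  54  46  47  94 126 117  91  95  97  97 101 |
 93  94  95  99 100  82  45  45  50  56  59  58  58  57  59  58  61  59  56  41  33  39  83 129 122  94  90  95  95 101 |
 94  95  95  99  99  80  44  50  60  54  58  59  58  60  57  61  59  62  55  41  40  37  82 127 123 102  84  96  97 100 
[... 2493 characters left out ...]
50  57  81  68  52  72  87 108 108 105 103 103  87  65  59  77 |
103 102  99  96 130 140 134  97  58  41  44  43  49  42  46  70 113 111 103 103 106 110 106  86  79 106 |
106 102 100  91 112 135 137 133 114  76  55  50  52  60  91 129 120 104 102 106 109 109 108 106 110 110 |
110 105 105 102  89 131 139 137 136 133 112 111 115 131 137 137 115 104 107 108 108 109 109 113 109  90 |
105 111 111 107  92  99 130 139 138 138 137 137 137 140 138 121 107 107 109 108 108 109 112 108  92  73 |
 74  97 109 111 105  92  98 125 136 138 136 136 138 134 117 105 107 108 109 109 109 113 111  92  74  90 |
 66  71  96 111 111 103  92  88  97 102 111 114 107  95  97 107 109 109 108 109 111 108  91  81  91 105 |
```

```bash
python3 - <<'E'
import numpy as np,cv2
im=np.load("top0.npz")["im"]; print([im[y,x].tolist() for x,y in((103,184),(106,184),(109,184),(112,186),(114,187),(98,184),(116,184))])
im=np.load("scene0.npz")["im"]; print([im[y,x].tolist() for x,y in((353,277),(353,281),(353,284),(351,289),(353,271),(344,276))])
d=np.load("top0.npz")["d"]
from h import *
K,R,t=cam("top")
def pt(u,v):
    z=d[v,u]; c=np.linalg.inv(K)@[u,v,1]*z; return (R.T@(c-t)).round(4)
for u,v in((103,184),(107,160),(99,208),(212,165),(236,165),(226,165),(320,220),(320,190),(318,157),(245,200)): print(u,v,pt(u,v))
E
```

```text
[[94, 56, 33], [94, 57, 32], [96, 57, 30], [62, 38, 22], [160, 120, 41], [72, 45, 20], [177, 131, 45]]
[[96, 66, 46], [97, 65, 45], [76, 51, 34], [187, 150, 76], [153, 106, 68], [129, 88, 57]]
103 184 [0.5269 0.2928 0.0606]
107 160 [0.5933 0.2848 0.0564]
99 208 [0.4623 0.3022 0.0601]
212 165 [0.5799 0.0017 0.0288]
236 165 [ 0.5796 -0.0646  0.0245]
226 165 [ 0.5844 -0.0357  0.0016]
320 220 [ 0.4241 -0.2944  0.0094]
320 190 [ 0.5074 -0.2969  0.0124]
318 157 [ 0.6015 -0.2951  0.0094]
245 200 [ 0.4841 -0.0879  0.0011]
```

```bash
cat > m2.py <<'E'
from h import *
def run(sfx="0",show=True):
    res={}
    for n,b,lo,hi,D in(("top",(85,140,140,235),54,72,12.3),("scene",(312,250,390,322),62,79,11)):
        im=np.load(f"{n}{sfx}.npz")["im"]
        u=cv2.GaussianBlur(up(im,*b),(0,0),2).astype(int).mean(2); m=((u>lo)&(u<hi)).astype(np.uint8)
        m=cv2.morphologyEx(m,cv2.MORPH_CLOSE,np.ones((9,9)))
        m=cv2.morphologyEx(m,cv2.MORPH_OPEN,cv2.getStructuringElement(cv2.MORPH_ELLIPSE,(49,49)))
        N,L,st,ce=cv2.connectedComponentsWithStats(m); ov=up(im,*b); l=[]
        for i in range(1,N):
            if st[i,4]<2500: continue
            c=max(cv2.findContours((L==i).astype(np.uint8),cv2.RETR_EXTERNAL,cv2.CHAIN_APPROX_NONE)[0],key=len)
            e=cv2.fitEllipse(c); l.append((px(e[0],*b[:2]),np.array(e[1])/S)); cv2.ellipse(ov,e,(0,255,0),1)
        res[n]=sorted(l,key=lambda q:q[0][1],reverse=(n=="scene"))
        cv2.imwrite(f"pics/k_{n}.png",ov[:,:,::-1])
    # top rows ascending = far x first
    for n in res: print(n,[(a.round(2).tolist(),w.round(1).tolist()) for a,w in res[n]])
    return res
res=run()
T=np.array([q[0] for q in res["top"]]);Sc=np.array([q[0] for q in res["scene"]])
print(tri(T,Sc).round(4)); print(ray("top",T,.059).round(4)); print(ray("scene",Sc,.059).round(4))
# plate: edge line fit
print("plate")
for n,b,ref in(("top",(192,135,262,205),0),("scene",(222,205,292,265),1)):
    im=np.load(f"{n}0.npz")["im"]; u=up(im,*b); hsv=cv2.cvtColor(u,cv2.COLOR_RGB2HSV)
    m=((hsv[:,:,1]<68)&(hsv[:,:,2]>95)).astype(np.uint8); m=cv2.morphologyEx(m,cv2.MORPH_OPEN,np.ones((5,5)))
    m=cv2.morphologyEx(m,cv2.MORPH_CLOSE,np.ones((9,9)))
    c=max(cv2.findContours(m,cv2.RETR_EXTERNAL,cv2.CHAIN_APPROX_NONE)[0],key=len)[:,0]
    P=ray(n,px(c,*b[:2]),.030)[:,:2]   # contour on plate-top plane
    np.save(f"cont_{n}.npy",P)
    hull=cv2.convexHull(P.astype(np.float32)); print(n,cv2.minAreaRect(hull))
E
python3 m2.py; python3 - <<'E'
import cv2,numpy as np
L=[cv2.imread(f"pics/k_{n}.png") for n in("top","scene")]
L=[cv2.resize(x,None,fx=500/x.shape[0],fy=500/x.shape[0]) for x in L]
cv2.imwrite("pics/k1.png",np.hstack(L)[:,:800])
E
```

```text
top [([109.66, 159.39], [9.8, 11.3]), ([105.39, 183.66], [10.0, 10.8]), ([101.06, 208.11], [10.1, 11.4])]
scene [([336.87, 293.72], [10.2, 11.9]), ([352.55, 278.65], [9.1, 11.5]), ([367.87, 264.0], [8.6, 11.3])]
[[0.5933 0.2775 0.0606]
 [0.5274 0.2873 0.06  ]
 [0.4614 0.297  0.0612]]
[[0.5943 0.2768 0.059 ]
 [0.5279 0.2869 0.059 ]
 [0.462  0.2971 0.059 ]]
[[0.5914 0.2789 0.059 ]
 [0.5261 0.2882 0.059 ]
 [0.4593 0.2978 0.059 ]]
plate
top ((0.5701442360877991, -0.0339927040040493), (0.0954238548874855, 0.0930146872997284), 78.20289611816406)
scene ((0.5703828930854797, -0.03208598867058754), (0.09930291026830673, 0.09400834143161774), 78.39531707763672)
```

View pics/k1.png

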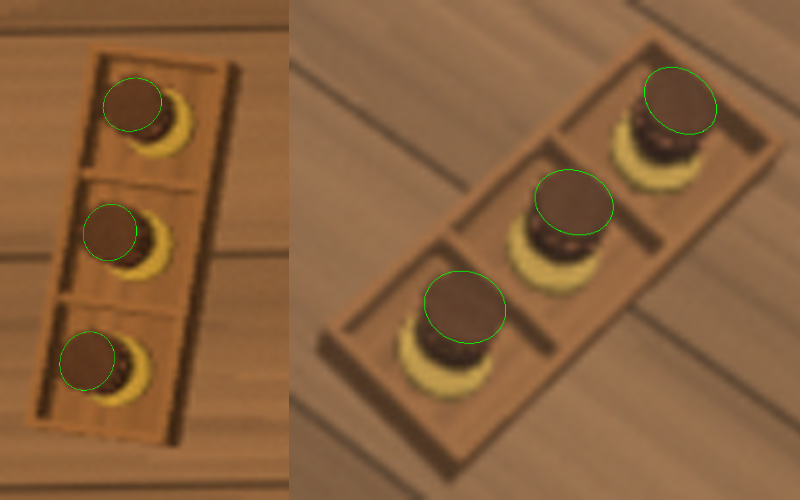

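Knob tops triangulate to z≈0.0606 m (text: 59 mm) and are 67 mm apart. Now the gauge edges and slot, in finer detail.

```bash
cat > m3.py <<'E'
from h import *
import sys
yaw=np.deg2rad(-11.7)
for n in("top","scene"):
    P=np.load(f"cont_{n}.npy"); c0=np.array([.570,-.033])
    for it in range(2):
        R=np.array([[np.cos(yaw),np.sin(yaw)],[-np.sin(yaw),np.cos(yaw)]]); Q=(P-c0)@R.T
        def side(ax,sg,lo,hi):
            o=1-ax; s=Q[(Q[:,o]>lo)&(Q[:,o]<hi)&(sg*Q[:,ax]>.036)]
            k=np.polyfit(s[:,o],s[:,ax],1); return k,s[:,ax].std(),len(s)
        print(n,"x+",side(0,1,-.035,.035)[0],"y+",side(1,1,-.03,.035)[0],"y-",side(1,-1,-.03,.035)[0])
        L=Q[(Q[:,0]<-.036)]; print(" x- outer y>.025:",np.median(L[L[:,1]>.025][:,0]),"y<-.025",np.median(L[L[:,1]<-.025][:,0]))
        for lo,hi in((-.03,-.005),(.005,.022)):
            for sg in(1,-1):
                s=Q[(Q[:,0]>lo)&(Q[:,0]<hi)&(sg*Q[:,1]>.002)&(abs(Q[:,1])<.016)]
                if len(s): print("  slot",lo,sg,np.median(s[:,1]).round(4),len(s))
        break
    # end of slot
    s=Q[(abs(Q[:,1])<.004)&(Q[:,0]>0)&(Q[:,0]<.04)]; print("  slot end",s[:,0].round(4)[:5])
# stripes: red chroma / green chroma weighted, rays onto z=.030
for n,b in(("top",(192,135,262,205)),("scene",(222,205,292,265))):
    im=np.load(f"{n}0.npz")["im"]; u=up(im,*b).astype(int)
    hsv=cv2.cvtColor(up(im,*b),cv2.COLOR_RGB2HSV)
    g=u[:,:,1]-np.maximum(u[:,:,0],u[:,:,2])+0; rr=u[:,:,0]-(1.05*np.maximum(u[:,:,1],u[:,:,2]))
    rr=np.where(u[:,:,2]*1.0>0.85*u[:,:,1],rr,0) # red: blue≈green (wood has blue<green)
    for nm,w in(("green",g),("red",rr)):
        m=(w>14 if nm=="green" else w>25).astype(np.uint8); m=cv2.morphologyEx(m,cv2.MORPH_OPEN,np.ones((3,3)))
        ys,xs=np.nonzero(m); 
        if len(xs)==0: print(n,nm,"none"); continue
        Q=(ray(n,px(np.c_[xs,ys],*b[:2]),.030)[:,:2]-c0)@R.T; W=w[ys,xs]
        for sg in(1,-1):
            k=(sg*Q[:,1]>0.004)&(abs(Q[:,1])<.02)&(abs(Q[:,0])<.042)
            if k.sum()<30: print(n,nm,sg,"few"); continue
            q=Q[k]; print(n,nm,sg,"cen",np.average(q,axis=0,weights=W[k]).round(4),"xr",np.percentile(q[:,0],[1,99]).round(4),"slope",np.polyfit(q[:,0],q[:,1],1)[0].round(4),k.sum())
E
python3 m3.py
```

```text
top x+ [0.00511499 0.04633517] y+ [-0.00328887  0.04610674] y- [-0.00449434 -0.04812044]
 x- outer y>.025: -0.04402102890764112 y<-.025 -0.04393961211259214
  slot -0.03 1 0.0078 70
  slot -0.03 -1 -0.0097 71
  slot 0.005 1 0.0057 48
  slot 0.005 -1 -0.0075 47
  slot end [0.0281 0.0282 0.0282 0.0283 0.0284]
scene x+ [0.00612674 0.04597057] y+ [-0.00520495  0.04863768] y- [ 0.010965   -0.04765941]
 x- outer y>.025: -0.045698676866340944 y<-.025 -0.045917613776206616
  slot -0.03 1 0.008 50
  slot -0.03 -1 -0.0065 50
  slot 0.005 1 0.0055 36
  slot 0.005 -1 -0.0043 37
  slot end [0.027  0.0271 0.0274 0.0274 0.0274]
top green 1 cen [-0.0161  0.0133] xr [-0.0305 -0.0012] slope 0.0002 592
top green -1 cen [-0.0173 -0.0147] xr [-0.0291 -0.0052] slope 0.0188 384
top red 1 cen [0.0157 0.0133] xr [0.0024 0.0295] slope -0.0038 1194
top red -1 cen [ 0.0155 -0.0147] xr [0.0024 0.0296] slope 0.0083 1228
scene green 1 few
scene green -1 few
scene red 1 cen [0.0136 0.0134] xr [0.0004 0.0264] slope 0.0029 781
scene red -1 cen [ 0.0141 -0.0147] xr [0.0004 0.0268] slope 0.0145 741
```

Both views agree on the gauge: yaw ≈ -11.95°, step ≈ (0.5706, -0.0340). I'll grip with the jaws along the gauge's x axis, so the pushing direction is held rigidly, and check the IK.

```bash
cat >> h.py <<'E'
YAW=np.deg2rad(-11.95); STEP=np.array([.5706,-.0340])
GR=np.array([[np.cos(YAW),-np.sin(YAW)],[np.sin(YAW),np.cos(YAW)]])  # gauge->world
KN=[np.array([.5929,.2778]),np.array([.5270,.2875]),np.array([.4607,.2974])]
TR=dict(green=np.array([.4137,-.2951]),red=np.array([.5072,-.2940]),yellow=np.array([.6008,-.2926]))
def quat(jaw,flip=0): # tool down, jaw direction angle (rad)
    a=(jaw+np.pi/2+np.pi*flip)/2; return [np.cos(a),np.sin(a),0,0]
Q=quat(YAW,0)
def g2w(x,y,z): p=STEP+GR@[x,y]; return [p[0],p[1],z]
def st():
    s=r.read_state(); p=np.array(s["eef_pos"]); g=GR.T@(p[:2]-STEP); f=np.array(s["contact_force"]); fg=GR.T@f[:2]
    return dict(t=round(s["time_s"],2),g=(g*1000).round(2),z=round(p[2]*1000,2),f=np.r_[fg,f[2]].round(2),w=round(s["grip_width"]*1000,2),p=p.round(4))
E
python3 - <<'E'
from h import *
for fl in(0,1):
    for p in [[*KN[2],.056],[*KN[0],.12],g2w(-.075,0,.062),g2w(.022,0,.062),[*TR["green"],.06],[*TR["yellow"],.06]]:
        q=r.solve_ik(p,quat(YAW,fl)); print(fl,None if q is None else np.round(q,2))
print(r.read_state()["joint_positions"])
red=tri([[221.09,161.0]],[[0,0]]) if 0 else None
E
```

```text
0 [ 0.43  0.62  1.69 -0.    0.83  0.64]
0 [ 0.32  0.7   1.31 -0.    1.14  0.53]
0 [-0.19  0.54  1.83 -0.    0.77  0.02]
0 [-0.19  0.67  1.55 -0.    0.92  0.01]
0 [-0.77  0.56  1.8  -0.    0.78 -0.56]
0 [-0.57  0.79  1.31 -0.    1.04 -0.36]
1 [ 0.43  0.62  1.69 -0.    0.83 -2.5 ]
1 [ 0.32  0.7   1.31 -0.    1.14 -2.61]
1 None
1 None
1 [-0.77  0.56  1.8  -0.    0.78  2.58]
1 [-0.57  0.79  1.31 -0.    1.04  2.78]
[ 1.19999376e+00  3.42655783e-01  1.52492142e+00  1.29342170e-05
  1.27538894e+00 -1.45991357e-01]
```

```bash
cat >> h.py <<'E'
OFF=.051
def pick(k,foot=.005,op=.05):
    command_gripper(op)
    r.reach([*KN[k],.125],Q); print("above",st())
    hit=r.move_straight([*KN[k],foot+OFF],speed=.12,max_force=8); print("down",hit,st())
    if hit: return
    command_gripper(0.0,50); print("grip",st())
E
python3 - <<'E'
from h import *
pick(2)
for n in("top","scene"):
    im,d=optics.get_image(n); cv2.imwrite(f"pics/{n}1.png",im[:,:,::-1]); np.savez(f"{n}1.npz",im=im,d=d)
t=cv2.imread("pics/top1.png")[150:240,70:150];s=cv2.imread("pics/scene1.png")[230:330,300:410]
cv2.imwrite("pics/p1.png",np.hstack([cv2.resize(t,(400,450)),cv2.resize(s,(400,450))]))
E
```

```text
above {'t': 2.11, 'g': array([-176.72,  302.21]), 'z': np.float64(125.38), 'f': array([-0.5 ,  0.69,  0.3 ]), 'w': 50.1, 'p': array([0.4603, 0.2983, 0.1254])}
down False {'t': 2.83, 'g': array([-175.99,  301.94]), 'z': np.float64(56.53), 'f': array([ 0.19,  1.24, -0.65]), 'w': 50.07, 'p': array([0.4609, 0.2978, 0.0565])}
grip {'t': 3.13, 'g': array([-175.55,  301.99]), 'z': np.float64(57.17), 'f': array([-0.6 ,  0.11,  6.53]), 'w': 30.32, 'p': array([0.4614, 0.2978, 0.0572])}
```

View pics/p1.png

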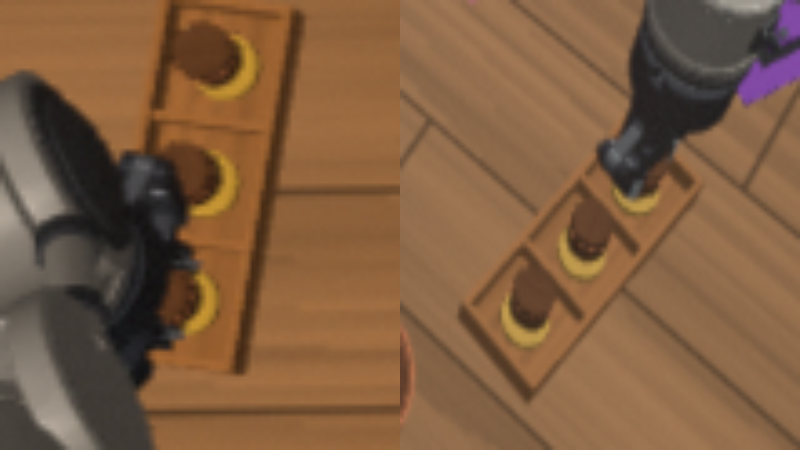

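The gripper holds knob 3 by its grip (30 mm wide, in the crate's near cell) and the other two knobs are undisturbed. Next: lift, carry it to the mouth, and check there.

```bash
cat >> h.py <<'E'
ZG=.0625
def pics(i,win):
    L=[]
    for n in("top","scene"):
        im,d=optics.get_image(n); np.savez(f"{n}{i}.npz",im=im,d=d); x0,y0,x1,y1=win[n]
        L.append(cv2.resize(im[y0:y1,x0:x1,::-1],(400,int(400*(y1-y0)/(x1-x0))),interpolation=cv2.INTER_CUBIC))
    H=max(x.shape[0] for x in L); cv2.imwrite(f"pics/p{i}.png",np.hstack([np.pad(x,((0,H-x.shape[0]),(0,0),(0,0))) for x in L]))
GW=dict(top=(180,130,270,230),scene=(215,180,315,290))
E
python3 - <<'E'
from h import *
p=r.read_state()["eef_pos"]
r.move_straight([p[0],p[1],.125],speed=.15); print(st())
r.reach(g2w(-.078,0,.105),Q); print(st())
r.move_straight(g2w(-.078,0,ZG),speed=.12,max_force=8); print(st())
pics(2,GW)
E
```

```text
{'t': 3.84, 'g': array([-175.99,  301.64]), 'z': np.float64(124.38), 'f': array([-1.1 , -0.26, -0.53]), 'w': 30.23, 'p': array([0.4609, 0.2975, 0.1244])}
{'t': 5.05, 'g': array([-78.15,   0.8 ]), 'z': np.float64(104.84), 'f': array([-0.32,  0.89, -0.04]), 'w': 30.7, 'p': array([ 0.4943, -0.017 ,  0.1048])}
{'t': 5.56, 'g': array([-77.93,   0.69]), 'z': np.float64(62.61), 'f': array([ 0.05, -0.07,  0.42]), 'w': 30.47, 'p': array([ 0.4945, -0.0172,  0.0626])}
```

View pics/p2.png

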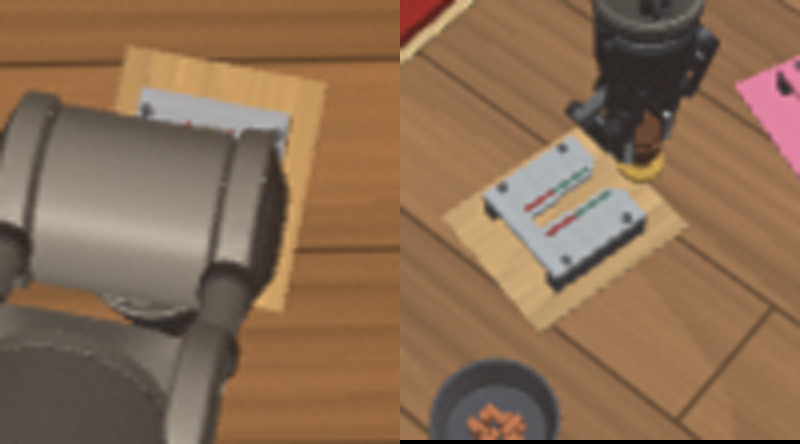

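The scene view shows the knob upright just outside the mouth, in line with the slot. Now a gentle guarded push.

```bash
cat >> h.py <<'E'
def push(y=0.,x1=.0235,mf=5,sp=.035):
    hit=r.move_straight(g2w(x1,y,ZG),Q,speed=sp,max_force=mf); a=st(); r.hold(.1); b=st(); print("push y",y*1e3,hit,a["g"],a["f"],"|",b["g"],b["f"],b["z"],b["w"],b["t"]); return hit,b
E
python3 - <<'E'
from h import *
print(st()); r.move_straight(g2w(-.055,0,ZG),Q,speed=.08,max_force=6); print(st())
push()
E
```

```text
{'t': 5.66, 'g': array([-77.43,   0.38]), 'z': np.float64(63.27), 'f': array([-0.26, -0.74, -0.34]), 'w': 30.46, 'p': array([ 0.4949, -0.0176,  0.0633])}
{'t': 6.1, 'g': array([-5.511e+01, -4.000e-02]), 'z': np.float64(62.6), 'f': array([-0.24, -0.03, -0.9 ]), 'w': 30.44, 'p': array([ 0.5167, -0.0226,  0.0626])}
push y 0.0 True [-37.67   0.42] [0.16 1.42 1.5 ] | [-38.29   0.41] [ 0.11  0.47 -0.99] 61.64 30.31 7.08
```

```bash
python3 - <<'E'
from h import *
push(0,mf=8)
push(.002,mf=8)
push(-.002,mf=8)
push(0,mf=10)
E
```

```text
push y 0.0 True [-37.44   0.48] [-0.86  0.37  2.63] | [-37.69   0.54] [-0.19  0.01  0.8 ] 60.53 30.58 7.63
push y 2.0 True [-37.12   0.55] [ 0.65 -0.54  2.53] | [-37.31   0.55] [ 0.05 -0.8   0.98] 59.32 30.31 8.18
push y -2.0 True [-36.91   0.52] [ 0.49 -0.23  4.25] | [-36.92   0.53] [ 0.11 -0.03  3.99] 58.39 30.6 8.73
push y 0.0 True [-36.69   0.53] [-1.52 -0.38  4.25] | [-36.73   0.51] [-1.08 -0.32  4.76] 58.41 30.34 9.24
```

```bash
python3 - <<'E'
from h import *
pics(3,dict(top=(180,130,270,230),scene=(230,190,290,250)))
r.move_straight(g2w(-.052,0,ZG),Q,speed=.05); r.hold(.2); print(st())
pics(4,dict(top=(180,130,270,230),scene=(230,190,290,250)))
E
```

```text
{'t': 10.01, 'g': array([-5.169e+01, -4.000e-02]), 'z': np.float64(62.37), 'f': array([-0.09, -0.26, -1.04]), 'w': 30.51, 'p': array([ 0.52  , -0.0233,  0.0624])}
```

View pics/p3.png

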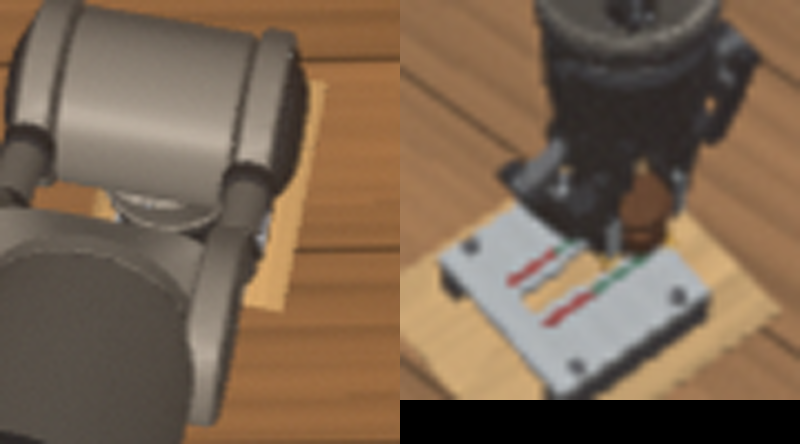

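View pics/p4.png

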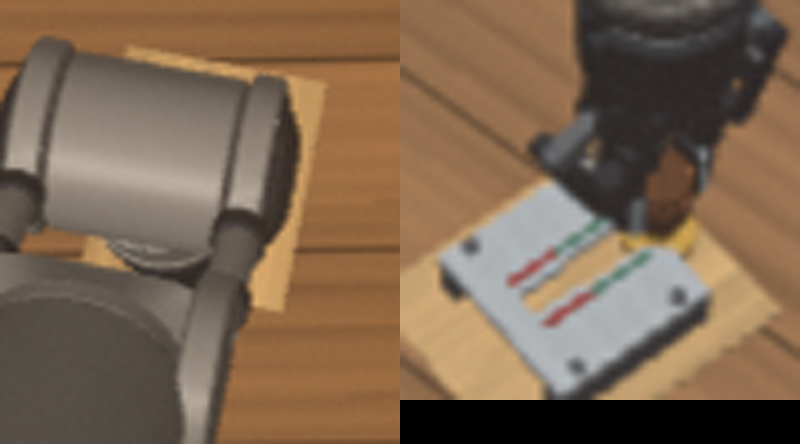

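The knob is at the wide part's entry, at x ≈ -38 mm. The force stop relaxes immediately and the tool sags a little on each stop. I'll re-enter in small position increments and read the force, to see whether this is a real two-sided stop.

```bash
cat >> h.py <<'E'
def creep(x0,x1,y=0.,dx=.001,fl=7.,sp=.03,z=None):
    z=ZG if z is None else z
    x=x0
    while x<=x1+1e-9:
        r.move_straight(g2w(x,y,z),Q,speed=sp); s=st()
        if True: print(round(x*1e3,1),s["g"],s["z"],s["f"],s["t"])
        if np.hypot(*s["f"][:2])>fl: print("STOP"); return s
        x+=dx
    return s
E
python3 - <<'E'
from h import *
r.move_straight(g2w(-.046,0,ZG),Q,speed=.05)
creep(-.042,-.033,dx=.0015)
E
```

```text
-42.0 [-4.181e+01 -3.000e-02] 62.49 [-0.21 -0.51 -1.39] 10.66
-40.5 [-4.046e+01  1.000e-02] 62.51 [-0.9  -0.74 -0.56] 10.91
-39.0 [-39.13   0.11] 62.43 [-0.25  0.97 -0.38] 11.16
-37.5 [-38.08   0.29] 62.27 [-3.1   3.22 -0.53] 11.41
-36.0 [-37.43   0.3 ] 62.1 [-5.6   2.32  1.23] 11.66
-34.5 [-36.95   0.34] 61.91 [-8.82  3.51  1.92] 11.91
STOP
```

The first contact shows Fx≈-3 N and Fy≈+3 N, so it's one-sided: the knob is slightly off toward -y. I'll back off, shift +y and retry.

```bash
python3 - <<'E'
from h import *
for y in (.0015,.003):
    r.move_straight(g2w(-.044,y,ZG),Q,speed=.05)
    print("y",y); creep(-.040,-.033,y,dx=.0015)
E
```

```text
y 0.0015
-40.0 [-39.41   1.17] 62.58 [-0.42 -0.92  0.08] 12.53
-38.5 [-38.86   1.2 ] 62.31 [-2.76 -3.45 -0.16] 12.78
-37.0 [-38.07   1.06] 62.08 [-4.17 -4.51 -0.03] 13.03
-35.5 [-37.33   0.96] 61.89 [-5.95 -6.59  0.54] 13.28
STOP
y 0.003
-40.0 [-40.79   2.57] 62.12 [-2.52 -3.4   0.83] 13.89
-38.5 [-40.22   2.34] 61.84 [-5.51 -4.4   0.24] 14.14
STOP
```

At y=0 the contact pushes +y, and at y=+1.5 it pushes -y, both at x ≈ -38.5. Both sides block with no free path between, so the knob is wider than the slot. I'll confirm at the centre, y=+0.6.

```bash
python3 - <<'E'
from h import *
r.move_straight(g2w(-.044,.0006,ZG),Q,speed=.05)
s=creep(-.039,-.031,.0006,dx=.002,fl=10); r.hold(.15); print(st())
r.move_straight(g2w(-.080,.0006,ZG),Q,speed=.1); print(st())
E
```

```text
-39.0 [-38.33   0.58] 62.66 [-0.7  -1.56 -0.32] 14.72
-37.0 [-37.67   0.62] 62.31 [-3.58  0.01  1.44] 14.97
-35.0 [-36.99   0.62] 61.98 [-7.13 -1.18  2.06] 15.22
-33.0 [-36.41   0.63] 61.66 [-11.11  -1.37   3.84] 15.47
STOP
{'t': 15.62, 'g': array([-36.39,   0.62]), 'z': np.float64(61.67), 'f': array([-11.7 ,  -0.95,   4.01]), 'w': 30.77, 'p': array([ 0.5351, -0.0259,  0.0617])}
{'t': 16.24, 'g': array([-78.73,   0.63]), 'z': np.float64(62.89), 'f': array([-0.05, -1.5 , -1.07]), 'w': 30.74, 'p': array([ 0.4937, -0.0171,  0.0629])}
```

The stop is symmetric at about 11 N with Fy≈0, so knob 3 is too thick and goes in the red tray.

```bash
cat >> h.py <<'E'
TW=dict(top=(285,130,355,250),scene=(160,130,265,225))
def place(c):
    t=TR[c]
    p=r.read_state()["eef_pos"]; r.move_straight([p[0],p[1],.10],Q,speed=.2)
    r.reach([*t,.105],Q); hit=r.move_straight([*t,.066],Q,speed=.15,max_force=8)
    if not hit: hit=r.move_straight([*t,.055],Q,speed=.03,max_force=3)
    print("place",hit,st()); command_gripper(.05); 
    p=r.read_state()["eef_pos"]; r.move_straight([p[0],p[1],.13],Q,speed=.2); print(st())
E
python3 - <<'E'
from h import *
place("red"); pics(5,TW)
E
```

```text
place True {'t': 18.37, 'g': array([  -6.7 , -267.74]), 'z': np.float64(60.99), 'f': array([ 1.18, -0.53,  2.8 ]), 'w': 30.35, 'p': array([ 0.5086, -0.2946,  0.061 ])}
{'t': 19.19, 'g': array([  -8.23, -267.15]), 'z': np.float64(130.14), 'f': array([-0.37, -0.77, -0.22]), 'w': 50.1, 'p': array([ 0.5072, -0.2937,  0.1301])}
```

View pics/p5.png

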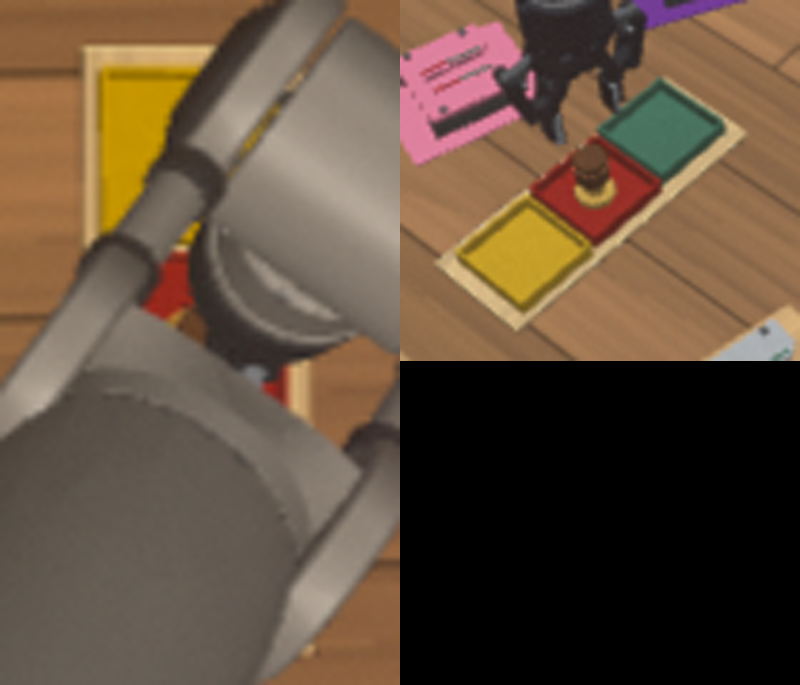

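The knob stands upright, centred in the red tray (picture at ~(595,180)). Now the middle knob.

```bash
cat >> h.py <<'E'
def togauge(y=.0006):
    p=r.read_state()["eef_pos"]
    r.move_straight([p[0],p[1],.125],Q,speed=.2)
    r.reach(g2w(-.078,y,.105),Q)
    r.move_straight(g2w(-.078,y,ZG),Q,speed=.15,max_force=8); r.move_straight(g2w(-.050,y,ZG),Q,speed=.08,max_force=6); print("mouth",st())
E
python3 - <<'E'
from h import *
pick(1)
togauge()
push(.0006,mf=5)
E
```

```text
above {'t': 21.6, 'g': array([-108.5 ,  304.71]), 'z': np.float64(125.02), 'f': array([-0.03,  0.68, -0.07]), 'w': 50.19, 'p': array([0.5275, 0.2866, 0.125 ])}
down False {'t': 22.32, 'g': array([-108.7 ,  305.63]), 'z': np.float64(56.51), 'f': array([-0.17,  0.29,  0.66]), 'w': 50.08, 'p': array([0.5275, 0.2875, 0.0565])}
grip {'t': 22.62, 'g': array([-108.61,  305.94]), 'z': np.float64(57.25), 'f': array([-0.69, -0.08,  5.13]), 'w': 30.58, 'p': array([0.5277, 0.2878, 0.0573])}
mouth {'t': 25.23, 'g': array([-50.11,   0.66]), 'z': np.float64(62.8), 'f': array([ 0.31, -0.4 , -1.73]), 'w': 30.52, 'p': array([ 0.5217, -0.023 ,  0.0628])}
push y 0.6 False [22.99  0.62] [-3.78 -0.01 -0.74] | [23.01  0.62] [-2.78  0.79 -0.05] 62.4 30.64 27.57
```

It ran right through to the closed end (x=+23 mm, Fx≈-3 N), so it's too thin and goes in the yellow tray.

```bash
python3 - <<'E'
from h import *
h=r.move_straight(g2w(-.080,.0006,ZG),Q,speed=.08,max_force=15); print(h,st())
if not h:
    place("yellow"); pics(6,TW)
E
```

```text
False {'t': 29.02, 'g': array([-79.49,   0.57]), 'z': np.float64(62.52), 'f': array([ 0.  , -0.79, -0.47]), 'w': 30.62, 'p': array([ 0.493 , -0.017 ,  0.0625])}
place True {'t': 31.21, 'g': array([  84.21, -246.96]), 'z': np.float64(60.61), 'f': array([ 1.33, -0.71,  1.43]), 'w': 30.38, 'p': array([ 0.6018, -0.293 ,  0.0606])}
{'t': 32.03, 'g': array([  83.21, -246.48]), 'z': np.float64(130.28), 'f': array([-0.61, -0.16,  0.02]), 'w': 50.02, 'p': array([ 0.601 , -0.2924,  0.1303])}
```

View pics/p6.png

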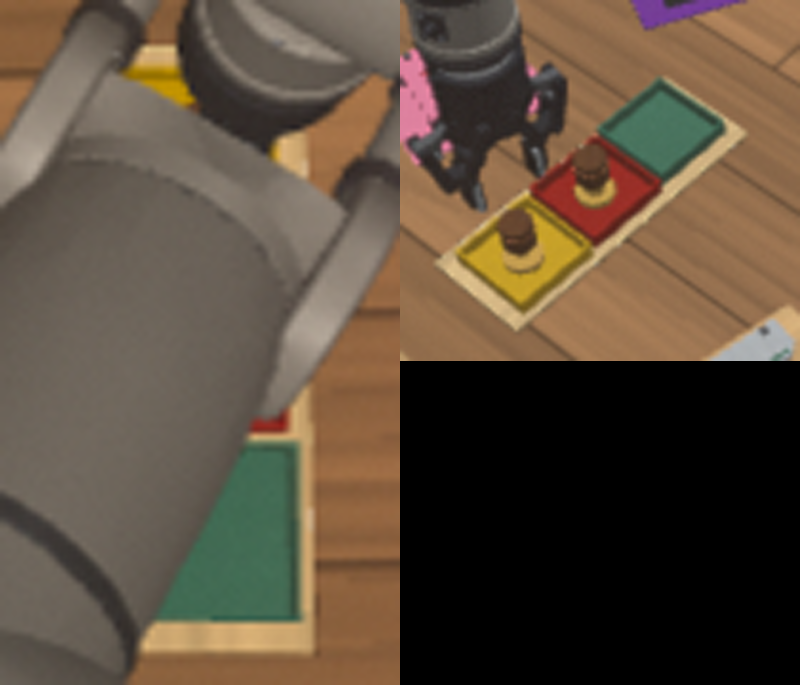

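Two knobs stand upright in the red and yellow trays. Now the third: a guarded push to just before the step, then a creep.

```bash
python3 - <<'E'
from h import *
pick(0)
togauge()
h,_=push(.0006,x1=-.010,mf=5)
if not h: creep(-.008,.004,.0006,dx=.002,fl=6)
E
```

```text
above {'t': 34.4, 'g': array([-41.97, 308.69]), 'z': np.float64(124.99), 'f': array([-1.24, -0.49,  0.13]), 'w': 49.8, 'p': array([0.5935, 0.2767, 0.125 ])}
down False {'t': 35.12, 'g': array([-42.23, 309.78]), 'z': np.float64(56.57), 'f': array([ 0.27, -0.48, -0.19]), 'w': 49.82, 'p': array([0.5934, 0.2778, 0.0566])}
grip {'t': 35.42, 'g': array([-41.98, 310.09]), 'z': np.float64(57.38), 'f': array([ 1.55, -0.68,  4.83]), 'w': 30.41, 'p': array([0.5937, 0.2781, 0.0574])}
mouth {'t': 38.04, 'g': array([-50.07,   0.64]), 'z': np.float64(62.82), 'f': array([-0.27, -0.67, -0.75]), 'w': 30.57, 'p': array([ 0.5217, -0.023 ,  0.0628])}
push y 0.6 False [-10.23   0.64] [ 0.3  -0.12 -0.88] | [-10.16   0.6 ] [ 0.55 -0.48  0.17] 62.54 30.57 39.43
-8.0 [-7.85  0.59] 62.55 [ 0.13  0.14 -0.98] 39.68
-6.0 [-5.85  0.6 ] 62.5 [ 0.79 -0.46 -1.08] 39.93
-4.0 [-3.86  0.6 ] 62.51 [0.15 0.53 0.49] 40.18
-2.0 [-2.39  0.51] 62.31 [-2.71 -1.43 -0.79] 40.43
0.0 [-1.56  0.52] 62.04 [-5.17 -1.01  0.99] 40.68
2.0 [-0.94  0.55] 61.7 [-9.57 -0.67  2.83] 40.93
STOP
```

It stops at the step (≈ -3 mm, Fx -9.6 N, Fy≈0), so it's right. I'll hold briefly, withdraw and place it in green.

```bash
python3 - <<'E'
from h import *
r.hold(.1); print(st())
h=r.move_straight(g2w(-.080,.0006,ZG),Q,speed=.07,max_force=15); print(h,st())
if h: h=r.move_straight(g2w(-.080,.0006,ZG),Q,speed=.07,max_force=15); print(h,st())
if not h:
    place("green")
    r.reach([.40,.12,.28],Q); pics(7,TW); print(st())
    im=np.load("top7.npz")["im"]; cv2.imwrite("pics/top7.png",im[:,:,::-1])
E
```

```text
{'t': 41.03, 'g': array([-0.94,  0.53]), 'z': np.float64(61.7), 'f': array([-9.57, -1.12,  2.47]), 'w': 30.56, 'p': array([ 0.5698, -0.0333,  0.0617])}
False {'t': 42.36, 'g': array([-79.51,   0.58]), 'z': np.float64(62.55), 'f': array([ 0.5 ,  0.06, -0.27]), 'w': 30.21, 'p': array([ 0.4929, -0.017 ,  0.0626])}
place True {'t': 44.52, 'g': array([ -97.85, -288.35]), 'z': np.float64(61.05), 'f': array([1.9 , 0.1 , 3.09]), 'w': 30.49, 'p': array([ 0.4152, -0.2958,  0.0611])}
{'t': 45.35, 'g': array([ -99.06, -287.79]), 'z': np.float64(130.02), 'f': array([ 0.9 ,  0.42, -0.04]), 'w': 50.13, 'p': array([ 0.4141, -0.295 ,  0.13  ])}
{'t': 47.08, 'g': array([-198.37,  114.71]), 'z': np.float64(279.52), 'f': array([ 0.24,  0.05, -0.53]), 'w': 49.89, 'p': array([0.4003, 0.1193, 0.2795])}
```

View pics/p7.png

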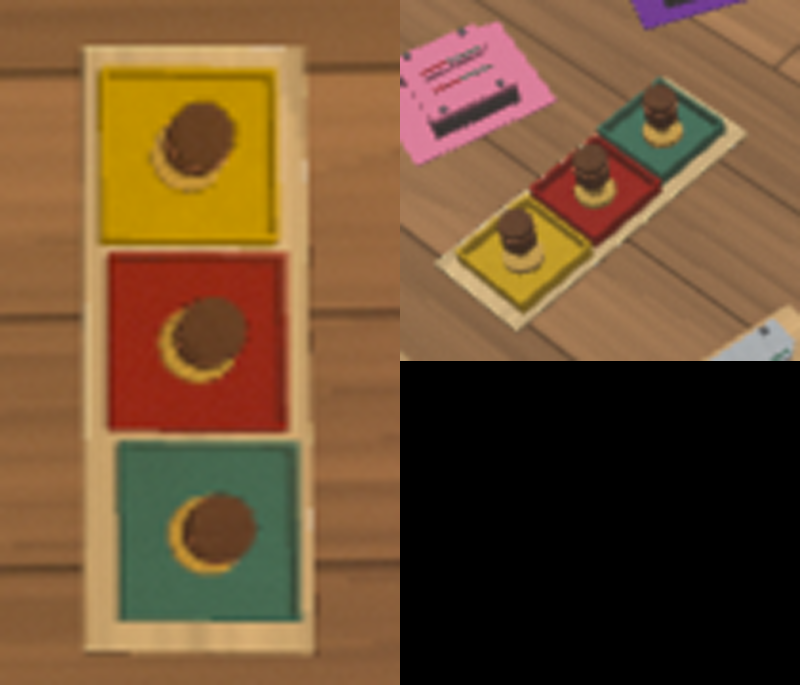

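View pics/top7.png

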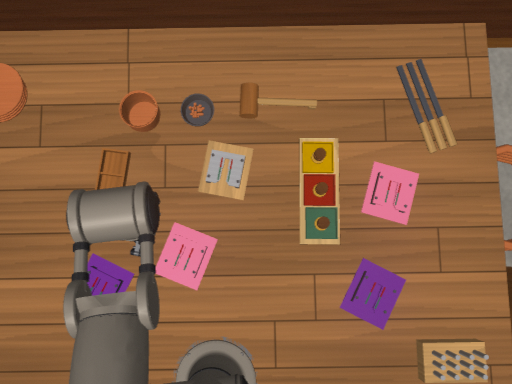

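All three knobs stand upright and near centre in their trays: yellow (320,155), red (321,190), green (322,223). The pot (140,110), bowl (198,110) and mallet (249,100) are where they started. I'm handing the job in.

```bash
python3 - <<'E'
from h import *
r.finish_job(); print(st())
E
```

```text
the job is handed in; nothing more can be done
the job is handed in; nothing more can be done
```

All three knobs were gauged one at a time and placed upright in their trays. I handed the job in after about 47 s of robot time; no verdict is reported.

| Knob (cell) | Where it stopped in the gauge | Result | Tray |
|---|---|---|---|
| Near | At the mouth, x ≈ -37 to -38 mm, about 11 N, side force ≈ 0 | Too thick | Red |
| Middle | Ran through to the closed end, x = +23 mm, about 3 N | Too thin | Yellow |
| Far | At the step, first contact x ≈ -3 mm, pressed to -1 mm with about 10 N | Right | Green |

- **Final check:** in the last pictures from both cameras, all three knobs stand upright near their tray centres. The pot, bowl and mallet are at their starting pixels in the top view.
- **Heights:** the two views put the knob tops at about 60.6 mm against 59 mm in the text. The tray floors came out at 12–14 mm against 9 mm, but each knob touched down at about the height the text implies.
- **Red tray measurement:** its colour mask was incomplete, so I took its centre as midway between the other two; the last picture shows that knob well inside.
- **Alignment:** the first push on the near knob stopped on one side of the lead-in. The forces then showed my slot line was 0.6 mm off to the side, so I corrected for that.
- **Unexpected:** on the early force-limited pushes of that knob, the tool sank about 4 mm and the grip probably rested lightly on the plate (about 5 N). I switched to small position steps, which kept every force reading on the tool below about 12 N.

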